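# Pump up the watch-case pressure tester

### The job

Get the watch tester up to pressure: first close the vent by pushing its lever with a fingertip all the way over to the other side, then press the pump's black plunger knob in full strokes, letting it rise all the way each time, until the steel indicator pin stands fully out of the gauge. Only push and press: do not pull the plunger up, do not touch the gauge or its pin, and leave the vent closed, the plunger up and the loose things on the bench where they are.

Things in the scene. Friction and masses are not known exactly. Their poses are not given: they have to be found in the camera images.
- tester: fixed aluminium manifold plate, 230 (x) x 330 (y) x 8 mm, origin at the centre of its underside. It carries the pump, the vent lever and the gauge (pump and vent may swap sides; the gauge stands between them, further from the robot) and, 58 mm from its centre towards its own -x, a round pressure chamber (80 mm across, top 56 mm above the bench) with a watch under a clear dome
- pump_base: fixed upright pump barrel on the plate, 68 mm across at the foot, 52 mm above, 98 mm tall; origin at the centre of its underside (8 mm above the bench)
- pump_top (a point): centre of the flat top of the pump's round black plunger knob (46 mm across, flat for 38 mm); 153 mm above the bench when up; moves with the plunger
- pump (a joint): plunger position in m: 0 = up at rest, 0.022 = pressed fully down (hard stop), negative = pulled up. A spring of 400 N/m returns it by itself; about 11 N holds it at the bottom. Each full stroke (more than about 0.02 down, then back up to less than 0.001) lifts the indicator pin by one step of about 8 mm; a short stroke, or one not let fully up, may not advance it
- gauge: fixed grey box with a dark collar on top, 60 x 64 mm foot, 105 mm tall, origin at the centre of its underside (8 mm above the bench); the indicator pin rises from the collar's centre. Not to be touched
- pin_top (a point): centre of the top of the steel indicator pin (14 mm diameter), 3 mm above the collar when in, 43 mm above it when fully out
- pin (a joint): how far the indicator pin is out, in m: 0 = in, 0.04 = fully out. Starts between 0 and 0.014, needs 3 to 5 full pump strokes, keeps its height by friction (may settle back by 2 mm between strokes). Pumping on once it is fully out does no harm
- vent_base: fixed grey block of the vent valve, 70 (x) x 50 (y) x 25 mm, origin at the centre of its underside (8 mm above the bench); the lever swings in its x-z plane about an axis along its y, 22 mm above its origin
- vent_tip (a point): centre of the black ball (26 mm diameter) at the end of the lever's 10 mm rod, 80 mm from the hinge axis
- vent (a joint): lever angle in rad: 0 = vent open, leaning 0.5 rad to the block's own -x (towards the robot); 1.0 = vent closed, against the stop, leaning 0.5 rad to its +x (away from the robot). It stays where it is left; about 1 N at the ball moves it
- loupe: loose black eyeglass loupe, 38 mm across, 36 mm tall; bystander, to be left where it is; origin at the centre of its underside
- tweezers: loose brass tweezers lying flat, 125 mm long, 6 mm thick; bystander, to be left where it is; origin at the centre of its underside
- screwdriver: loose small screwdriver lying flat, 110 mm long; bystander, to be left where it is; origin at the centre of its underside
- holder: loose steel movement holder with a brass movement, 44 x 40 mm, 28 mm tall; bystander, to be left where it is; origin at the centre of its underside
- jar: loose glass jar with metal cap, 44 mm across, 45 mm tall; bystander, to be left where it is; origin at the centre of its underside
- watch_case: loose steel watch case lying on the tester's plate, 40 mm across (48 mm over the lugs), 10 mm thick; bystander, to be left where it is; origin at the centre of its underside
- ring: loose steel ring lying on the tester's plate, 34 mm across, 9 mm tall; bystander, to be left where it is; origin at the centre of its underside

How it is judged:
By the outcome, as a careful person would: the job done as asked, in the order asked, and still so for the second after the job is handed in, with the robot touching nothing.
It also fails if it takes over 45 s, if anything falls off the work surface, if the arm or the gripper's body presses on something with over 40 N, if the wrist force passes 120 N, or if a joint passes its speed limit or range.

### The arm

A 6-joint arm with a two-finger parallel gripper is mounted at the origin on the work surface. World frame = base frame: x ahead of the robot, y to its left, z up, the work surface at z = 0. Lengths are in m, angles in rad, forces in N, time in s.
With the tool pointing down it reaches from about 0.225 to 0.875 m from the base axis. Payload 3.4 kg.
Tool frame: the origin (TCP) lies at the very end of the fingers, on their centre line; the grasp point (between the pads) lies manip.hold_point_z behind it (manip.hold_point_z is the distance from the TCP to the grasp point, in m); x points along the fingers, y is the direction in which the jaws open and shut, and the axes are right-handed (so a half turn about x gives the same grasp; the last joint's range is limited). The gripper opens to 85 mm and grips with 20 to 120 N. Pads are 22 mm wide; open, the fingers measure 114 mm over their backs; the gripper's body (76 mm by 85 mm) begins 54 mm behind the grasp point. The pads swing forward as they close: fully open they stand 13 mm farther back than shut.
Start: joints at [-1.425, 0.276, 1.505, -0, 1.361, -0.121], TCP at [0.152, -0.555, 0.231] pointing down, gripper open.
Joint ranges: [-2.89, 2.89], [-0.75, 2.08], [0.22, 2.7], [-1.18, 4.32], [0.11, 2.71], [-2.7, 2.7]. Speed limits (rad/s): [2.57, 2.57, 3.14, 3.14, 3.14, 3.14].

### API

Orientations are given as a unit quaternion [w, x, y, z].
In Python, from rig import manip gives the robot as it stands.
- The arm moves only by the tool step_arm, never from a script. Its argument "targets" is a list of rows, each a list of 2 entries, a list of its own where there are three numbers: the shift along the tool's x, y, z in mm, then the turn about the tool's x in degrees. A call has 1 to 20 rows; each row is the pose to reach, as a shift and turn from the pose commanded when the call began, along the tool's axes at that moment; what a row does not reach only later rows make up. A row lasts 1/10 s, in which the tool goes at most 50 mm and 8.59 degrees, less where a joint would pass 70% of its speed; a pose out of reach is approached as far as the arm can. A call with a gripper value outside its range is refused whole. "grip" is the closure, from 0 (fully open) to 1 (shut), set as the call begins (left out, the last holds). The fingers move at their own pace and stop on an object; "grip_force" is the grip in N (left out, the last holds). Time passes only in rows, so rows that repeat a pose let the fingers close. It gives the time, the measured TCP pose, the force and the opening at its end, in the units of the state.
- manip.get_state(): the state, without advancing time (a new reading comes with each control period).
- manip.get_image(name): name is "side" or "top"; returns a dict with "image" (420x560x3 uint8, red, green, blue), "fx", "fy", "cx", "cy" (pixels), "pose" (4x4, takes a point from camera to world coordinates). Camera axes: x right, y down, z forward; pixel columns grow to the right and rows downward; lengths in m; the calibration is good to about 2 mm. A picture is of the moment at which its call begins. There is no depth.
- manip.sign_off(): hands the job in, once; it reports no verdict.
Trained networks look in a picture, given as the dict that the camera call returned (one of the last four; its "shot" number tells which), for a name from the list of things; names that differ only in an ending like _2 or _b are one class to them, and where a whole thing is asked for, a point or a joint stands for the part that bears it (a point fixed in the world has none). Each returns a list of dicts, best first, with "confidence" (0 to 1); they miss things now and then, are a little off and sometimes report something else, mostly with a low value. They report only what shows in the picture. A call takes as long as a camera call.
- manip.search_frame(picture, thing): "xyz" ([x, y, z] in m, in world coordinates, good to about 4 mm: the middle of the surface that is visible of it).
- manip.regions_of(picture, thing): "region" (420x560 bool, what is visible of it).
The state is a dict: "clock": time; "qpos": joint angles; "qd": joint speeds; "effort": joint torques, N m; "position": TCP position; "ee_rot": TCP orientation; "contact_force": force on the tool from outside, world axes, zero at the start; "moment": the same for the moment, N m; "width": finger opening in m.
Only numpy, scipy, OpenCV 4.12 (cv2) and the standard library are available. Lean on these libraries where they do the work, as an engineer would, in place of code of your own. Each camera call takes 0.05 s, during which the arm holds its last target.

## Working session

There is one attempt and no reset: what is moved stays moved. The work goes in short steps, Python scripts to look and compute and a tool call to move; the robot and the scene stay as the last step left them, time stands still between calls to the robot, and variables do not carry over. Pictures are saved under pics/ and viewed, and the job is handed in when it is done.

Besides the shell and the picture viewer there is one more tool, called after "Call:" by a JSON object that holds its "op" and its "data". step_arm: Moves the arm, as the interface text tells. Its arguments: {"type":"object","properties":{"targets":{"type":"array"},"grip":{"type":"number"},"grip_force":{"type":"number"}},"required":["targets"]}

```bash
mkdir -p pics; ls; cat > h.py <<'E'
from rig import manip
import numpy as np, cv2
def snap(cam,name):
    p=manip.get_image(cam); cv2.imwrite(f'pics/{name}.png',p['image'][:,:,::-1]); return p
def proj(p,X):
    T=np.linalg.inv(np.array(p['pose'])); c=T[:3,:3]@np.array(X)+T[:3,3]
    return p['fx']*c[0]/c[2]+p['cx'],p['fy']*c[1]/c[2]+p['cy']
def ray(p,u,v,z):
    P=np.array(p['pose']); d=P[:3,:3]@np.array([(u-p['cx'])/p['fx'],(v-p['cy'])/p['fy'],1]); o=P[:3,3]
    return o+d*(z-o[2])/d[2]
E
python3 - <<'E'
from h import *
np.set_printoptions(precision=4,suppress=True)
s=manip.get_state(); print(s, manip.hold_point_z)
for c in('top','side'):
    p=snap(c,c+'0'); print(c,np.array(p['pose']),p['fx'])
    for t in['tester','pump_base','pump_top','gauge','pin_top','vent_base','vent_tip','loupe','jar','holder']:
        print(t,[(np.round(r['xyz'],3),round(r['confidence'],2)) for r in manip.search_frame(p,t)[:2]])
E
```

```text
pics
{'clock': 0.0, 'qpos': array([-1.425 ,  0.2766,  1.5061, -0.    ,  1.3607, -0.121 ]), 'qd': array([ 0.0004, -0.0017,  0.0012, -0.0007, -0.0011, -0.0008]), 'effort': array([  0.002 , -41.6762, -24.5804,   0.0003,   0.0108,   0.    ]), 'position': array([ 0.1515, -0.5541,  0.2304]), 'ee_rot': array([-0.0934, -0.7008, -0.0947,  0.7008]), 'contact_force': array([ 0.0146,  0.0604, -0.2955]), 'moment': array([-0.0441, -0.0102, -0.0455]), 'width': 0.08534664950459792} 0.0187
top [[ 0.0035 -0.9997  0.0231  0.5385]
 [-0.9999 -0.0032  0.0139  0.0236]
 [-0.0138 -0.0232 -0.9996  0.8203]
 [ 0.      0.      0.      1.    ]] 396.0804907169111
tester [(array([0.536, 0.028, 0.008]), 0.76), (array([ 0.487, -0.08 ,  0.108]), 0.16)]
pump_base [(array([0.561, 0.133, 0.147]), 0.87)]
pump_top [(array([0.565, 0.142, 0.156]), 0.63)]
gauge [(array([0.61 , 0.012, 0.106]), 0.83)]
pin_top []
vent_base [(array([ 0.517, -0.079,  0.029]), 0.6)]
vent_tip [(array([ 0.488, -0.077,  0.112]), 0.53)]
loupe [(array([0.407, 0.145, 0.034]), 0.76)]
jar [(array([ 0.534, -0.188,  0.046]), 0.8)]
holder [(array([0.628, 0.231, 0.028]), 0.59), (array([0.562, 0.133, 0.144]), 0.47)]
side [[ 0.91   -0.3263  0.2558  0.3448]
 [-0.4146 -0.7182  0.5588 -0.505 ]
 [ 0.0014 -0.6146 -0.7889  0.8442]
 [ 0.      0.      0.      1.    ]] 545.3879175208943
tester [(array([ 0.524, -0.004,  0.013]), 0.72)]
pump_base [(array([0.557, 0.124, 0.089]), 0.82)]
pump_top [(array([0.557, 0.137, 0.154]), 0.85)]
gauge [(array([ 0.611, -0.01 ,  0.081]), 0.64)]
pin_top [(array([0.617, 0.008, 0.121]), 0.39)]
vent_base [(array([ 0.502, -0.089,  0.034]), 0.68)]
vent_tip [(array([ 0.486, -0.084,  0.11 ]), 0.7)]
loupe [(array([0.406, 0.14 , 0.026]), 0.93)]
jar [(array([ 0.528, -0.2  ,  0.048]), 0.76)]
holder [(array([0.631, 0.219, 0.022]), 0.79), (array([0.38 , 0.009, 0.004]), 0.7)]
```

View pics/top0.png

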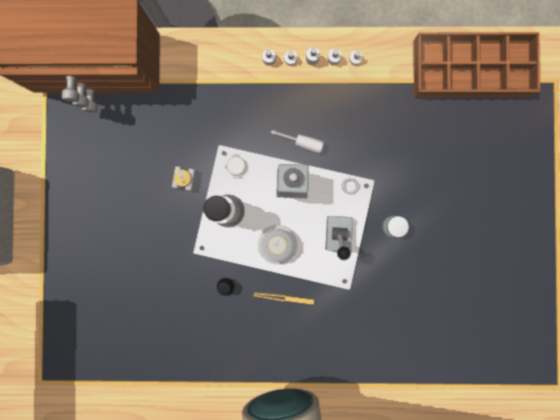

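View pics/side0.png

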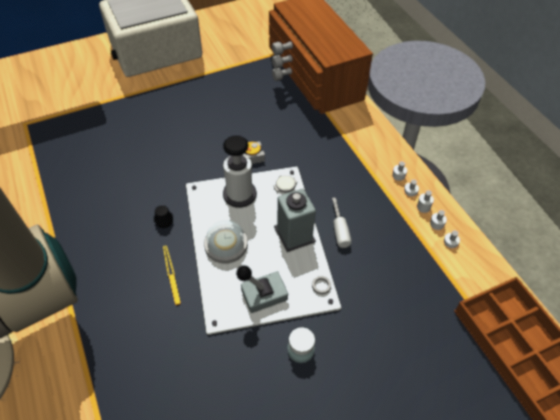

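Both pictures agree. The plate is yawed about -0.21 rad. The pump knob is at top (217,208) / side (236,145) on the robot's left, and the vent ball is at top (344,253) / side (244,272) on the right, leaning towards the robot. Next I'll measure more precisely.

```bash
python3 - <<'E'
from h import *
from scipy.spatial.transform import Rotation as R
np.set_printoptions(precision=4,suppress=True)
s=manip.get_state(); q=s['ee_rot']; print(R.from_quat([q[1],q[2],q[3],q[0]]).as_matrix())
ps={c:manip.get_image(c) for c in('top','side')}
c4=[ray(ps['top'],*uv,0.008) for uv in[(219,147),(373,180),(351,288),(195,254)]]
print(np.array(c4), np.mean(c4,0))
for a,b in((1,0),(2,3),(0,3),(1,2)):
    d=c4[b]-c4[a]; print(d, np.degrees(np.arctan2(-d[0],d[1])) if b in(0,) or a==2 else 0)
for t in['vent_tip','pump_top','vent_base','gauge','pin_top']:
  C={}
  for c,p in ps.items():
    r=manip.regions_of(p,t)
    if not r: print(t,c,'none'); continue
    m=r[0]['region'].astype(np.uint8); M=cv2.moments(m,True)
    C[c]=(M['m10']/M['m00'],M['m01']/M['m00']); print(t,c,r[0]['confidence'],np.array(C[c]),m.sum(),cv2.minAreaRect(cv2.findNonZero(m)))
  if len(C)==2:
    A=[];
    for c in C:
      T=np.linalg.inv(np.array(ps[c]['pose']))[:3]; K=np.array([[ps[c]['fx'],0,ps[c]['cx']],[0,ps[c]['fy'],ps[c]['cy']],[0,0,1]])
      A.append(K@T)
    X=cv2.triangulatePoints(A[0],A[1],np.array(C['top']),np.array(C['side'])); print('  X',(X[:3]/X[3]).ravel())
E
```

```text
[[ 0.      0.2636 -0.9646]
 [-0.0001 -0.9646 -0.2636]
 [-1.      0.0001  0.    ]]
[[ 0.6937  0.1616  0.008 ]
 [ 0.6261 -0.1552  0.008 ]
 [ 0.4055 -0.1101  0.008 ]
 [ 0.4731  0.2094  0.008 ]] [0.5496 0.0264 0.008 ]
[0.0676 0.3167 0.    ] -12.050312598637252
[0.0677 0.3194 0.    ] -11.95866125650498
[-0.2206  0.0478  0.    ] 0
[-0.2206  0.0451  0.    ] 0
vent_tip top 0.72 [343.1463 249.7073] 246 ((344.0, 247.5), (25.0, 14.0), 90.0)
vent_tip side 0.67 [247.4568 275.7006] 324 ((248.75001525878906, 277.75), (31.819805145263672, 15.55634880065918), 45.0)
  X [ 0.49   -0.0822  0.0927]
pump_top top 0.72 [216.5481 208.567 ] 582 ((216.5, 208.5), (27.0, 25.0), 90.0)
pump_top side 0.73 [235.46   147.2546] 487 ((235.75, 147.25001525878906), (25.45584487915039, 24.748737335205078), 45.0)
  X [0.5628 0.1418 0.1424]
vent_base top 0.77 [339.4369 236.305 ] 1046 ((338.5, 238.0), (44.0, 27.0), 90.0)
vent_base side 0.63 [260.9844 288.5049] 1537 ((261.33404541015625, 283.2445373535156), (47.72761917114258, 43.56068801879883), 71.02959442138672)
  X [ 0.5122 -0.0829  0.0364]
gauge top 0.61 [292.1668 180.7842] 1001 ((292.5, 181.0), (34.0, 31.0), 90.0)
gauge side 0.82 [294.818  219.5656] 2005 ((294.6000061035156, 219.2999725341797), (56.60476303100586, 44.58811569213867), 71.56504821777344)
  X [0.6199 0.0109 0.0553]
pin_top top 0.41 [293.2667 177.    ] 60 ((293.5, 177.0), (8.0, 7.0), 90.0)
pin_top side 0.58 [295.4286 197.5306] 49 ((295.5, 197.5), (7.0, 7.0), 90.0)
  X [0.6191 0.0103 0.1197]
```

```bash
python3 - <<'E'
from h import *
a=cv2.imread('pics/top0.png');b=cv2.imread('pics/side0.png')
A=cv2.resize(a[200:280,300:400],None,fx=4,fy=4,interpolation=cv2.INTER_CUBIC)
B=cv2.resize(b[240:320,210:310],None,fx=4,fy=4,interpolation=cv2.INTER_CUBIC)
cv2.imwrite('pics/z0.png',np.hstack([A,B]))
p=manip.get_image('top')
print(ray(p,344,253,.1),ray(p,217,208,.153))
E
```

```text
[ 0.48357799 -0.08230909  0.1       ] [0.56251289 0.1395852  0.153     ]
```

View pics/z0.png

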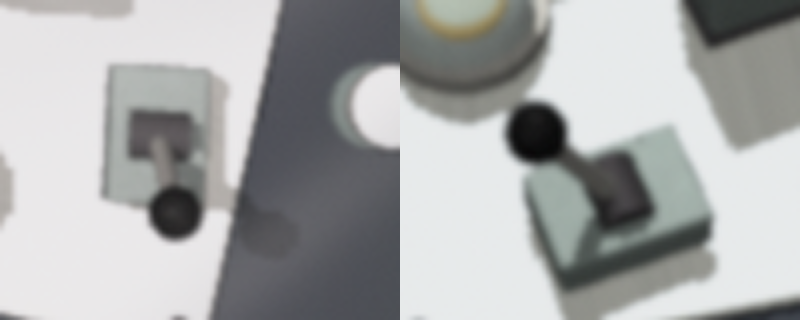

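Call:
{"op": "step_arm", "data": {"targets": [[[0,-384,-394],18.5],[[0,-384,-394],18.5],[[0,-384,-394],18.5],[[0,-384,-394],18.5],[[0,-384,-394],18.5],[[0,-384,-394],18.5],[[0,-384,-394],18.5],[[0,-384,-394],18.5],[[0,-384,-394],18.5],[[0,-384,-394],18.5],[[0,-384,-394],18.5],[[0,-384,-394],18.5],[[0,-384,-394],18.5],[[0,-384,-394],18.5]], "grip": 1}}

```text
clock: 3.15
position: [0.4299, -0.0812, 0.2312]
ee_rot: [0.02, -0.707, 0.02, 0.707]
contact_force: [0.6, -0.7, 0.1]
width: 0.0001
```

Call:
{"op": "step_arm", "data": {"targets": [[[45,0,0],0],[[90,0,0],0],[[130,0,0],0],[[143,0,0],0],[[143,0,0],0]]}}

```text
clock: 3.65
position: [0.4279, -0.0816, 0.0863]
ee_rot: [0.022, -0.705, 0.021, 0.709]
contact_force: [-0.3, -1.2, 0.1]
width: 0.0002
```

```bash
python3 - <<'E'
from h import *
a=snap('top','t1')['image'];b=snap('side','s1')['image']
A=cv2.resize(a[180:300,260:400],None,fx=3,fy=3);B=cv2.resize(b[220:340,180:300],None,fx=3,fy=3)
cv2.imwrite('pics/z1.png',np.hstack([A,B])[:,:,::-1]); print(manip.get_state()['position'])
E
```

```text
[ 0.43051122 -0.08195243  0.08872047]
```

View pics/z1.png

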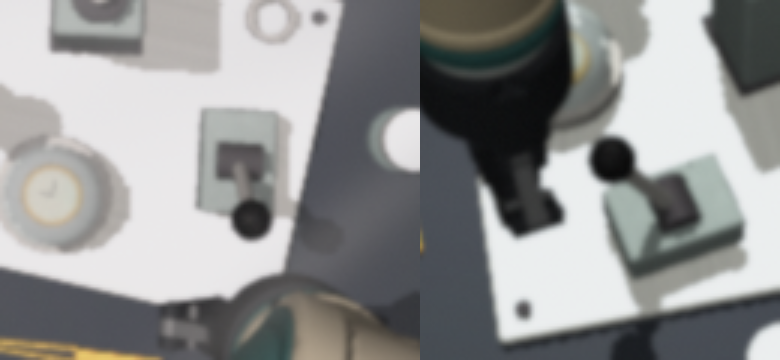

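```bash
python3 - <<'E'
from h import *
x=manip.get_state()['position']
for c,o in(('top',(260,180)),('side',(180,220))):
    p=manip.get_image(c)
    for X in(x,x+[0,0,.05],[.4836,-.0823,.1],[.56,-.0865,.1]):
        u=np.array(proj(p,X)); print(c,X,u,(u-o)*3)
E
```

```text
top [ 0.43051122 -0.08195243  0.08872047] [342.90588011 281.48314955] [248.71764032 304.44944865]
top [ 0.43051122 -0.08195243  0.13872047] [347.13433579 285.84008303] [261.40300736 317.52024908]
top [0.4836, -0.0823, 0.1] [343.99496683 252.98779699] [251.9849005  218.96339096]
top [0.56, -0.0865, 0.1] [346.3051527  210.82434975] [258.9154581   92.47304924]
side [ 0.43051122 -0.08195243  0.08872047] [212.05727525 290.5264028 ] [ 96.17182574 211.57920841]
side [ 0.43051122 -0.08195243  0.13872047] [209.06104955 274.05588208] [ 87.18314864 162.16764623]
side [0.4836, -0.0823, 0.1] [243.16745547 274.83853283] [189.50236641 164.51559849]
side [0.56, -0.0865, 0.1] [288.15987021 259.84146978] [324.47961063 119.52440933]
```

Call:
{"op": "step_arm", "data": {"targets": [[[0,0,-15],0],[[0,0,-22],0],[[0,0,-29],0],[[0,0,-36],0],[[0,0,-43],0],[[0,0,-50],0],[[0,0,-57],0],[[0,0,-64],0],[[0,0,-70],0],[[0,0,-76],0],[[0,0,-82],0],[[0,0,-88],0],[[0,0,-93],0],[[0,0,-97],0],[[0,0,-100],0],[[0,0,-100],0]]}}

```text
clock: 5.45
position: [0.5309, -0.0861, 0.0883]
ee_rot: [-0.02, 0.707, -0.02, -0.707]
contact_force: [0.1, 0.1, -0.2]
width: 0.0003
```

```bash
python3 - <<'E'
from h import *
a=snap('top','t2')['image'];b=snap('side','s2')['image']
A=cv2.resize(a[150:270,260:400],None,fx=3,fy=3);B=cv2.resize(b[200:320,200:320],None,fx=3,fy=3)
cv2.imwrite('pics/z2.png',np.hstack([A,B])[:,:,::-1]); s=manip.get_state();print(s['position'],s['contact_force'])
E
```

```text
[ 0.53067005 -0.0860876   0.08847445] [ 0.19064166 -0.10751409  0.56093351]
```

View pics/z2.png

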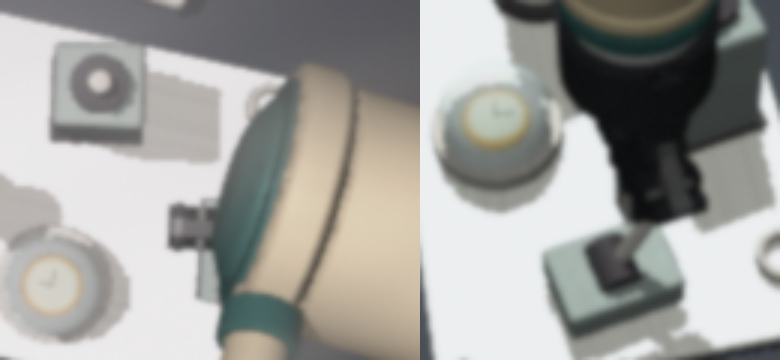

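The lever now leans away from the robot and the ball is hidden behind the finger. I'll push on until the stop shows up in the force.

Call:
{"op": "step_arm", "data": {"targets": [[[0,0,-2],0],[[0,0,-4],0],[[0,0,-6],0],[[0,0,-7],0],[[0,0,-7],0]]}}

```text
clock: 6.05
position: [0.5316, -0.086, 0.0882]
ee_rot: [0.02, -0.703, 0.019, 0.711]
contact_force: [-11.8, -0.8, 9.2]
width: 0.0002
```

Call:
{"op": "step_arm", "data": {"targets": [[[0,0,0],0],[[0,0,15],0],[[0,0,40],0],[[-20,0,70],0],[[-65,0,80],0],[[-112,0,80],0],[[-112,0,80],0]]}}

```text
clock: 6.75
position: [0.4617, -0.0833, 0.2068]
ee_rot: [-0.018, 0.712, -0.021, -0.702]
contact_force: [-0.1, -0.3, 0.9]
width: 0.0002
```

```bash
python3 - <<'E'
from h import *
a=snap('top','t3');b=snap('side','s3')
print(proj(a,[.5605,-.0865,.1]),proj(b,[.5605,-.0865,.1]))
A=cv2.resize(a['image'][180:260,290:390],None,fx=4,fy=4);B=cv2.resize(b['image'][220:300,240:340],None,fx=4,fy=4)
cv2.imwrite('pics/z3.png',np.hstack([A,B])[:,:,::-1]); s=manip.get_state();print(s['position'],s['contact_force'])
for p in(a,b): print(manip.search_frame(p,'vent_tip')[:1],manip.search_frame(p,'pump_top')[:1])
E
```

```text
(np.float64(346.3050600009759), np.float64(210.5490243990744)) (np.float64(288.4411730239709), np.float64(259.7320277104341))
[ 0.45845596 -0.08222535  0.20172624] [ 0.89002914 -0.19437973 -0.84211455]
[{'xyz': [0.5504, -0.0818, 0.1091], 'confidence': 0.49}] [{'xyz': [0.5612, 0.1391, 0.1592], 'confidence': 0.66}]
[{'xyz': [0.5457, -0.0861, 0.1028], 'confidence': 0.63}] [{'xyz': [0.5797, 0.1352, 0.1532], 'confidence': 0.54}]
```

View pics/z3.png

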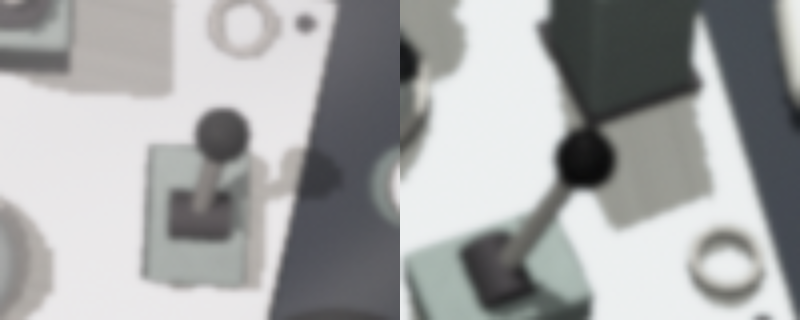

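The ball is now over the far side, at top (345.5,214) / side (286,259.5). That is a few mm short of what I predicted, so I'll measure the lever angle properly.

```bash
cat >> h.py <<'E'
def ball(p,u,v):
    g=cv2.cvtColor(p['image'],cv2.COLOR_RGB2GRAY); r=14
    k=np.zeros_like(g);cv2.circle(k,(int(u),int(v)),11,1,-1)
    m=((g<75)&(k>0)).astype(np.uint8); n,l,st,ce=cv2.connectedComponentsWithStats(m)
    i=1+np.argmax(st[1:,4]); return st[i],ce[i],cv2.minEnclosingCircle(cv2.findNonZero((l==i).astype(np.uint8)))
def tri(ps,uvs):
    P=[np.array([[p['fx'],0,p['cx']],[0,p['fy'],p['cy']],[0,0,1]])@np.linalg.inv(np.array(p['pose']))[:3] for p in ps]
    X=cv2.triangulatePoints(P[0],P[1],np.array(uvs[0],float),np.array(uvs[1],float)); return (X[:3]/X[3]).ravel()
E
python3 - <<'E'
from h import *
from scipy.optimize import least_squares
a=manip.get_image('top');b=manip.get_image('side')
obs={}
for k,(ta,ua,ub) in {'before':('0',(344,253),(244,273)),'after':('3',(345.5,213.7),(286,259.5))}.items():
    pa=dict(a,image=cv2.imread(f'pics/top0.png' if ta=='0' else 'pics/t3.png')[:,:,::-1].copy())
    pb=dict(b,image=cv2.imread(f'pics/side0.png' if ta=='0' else 'pics/s3.png')[:,:,::-1].copy())
    A=ball(pa,*ua);B=ball(pb,*ub);print(k,A,B); obs[k]=(A[2][0],B[2][0])
    print(tri([pa,pb],[A[2][0],B[2][0]]),tri([pa,pb],[A[1],B[1]]))
# fit hinge xy, yaw, final angle; start angle -0.5
def f(q,full=False):
    hx,hy,yaw,th=q[:4];r=[]
    for k,an in(('before',-.5),('after',th)):
        X=[hx+.08*np.sin(an)*np.cos(yaw),hy+.08*np.sin(an)*np.sin(yaw),.03+.08*np.cos(an)]
        for p,o,d in((a,obs[k][0],q[4:6]),(b,obs[k][1],q[6:8])): r+=list(np.array(proj(p,X))+d-np.array(o))
    return np.array(r+list(np.array(q[4:])*.7))
s=least_squares(f,[.522,-.084,-.055,.5,0,0,0,0]);print(s.x,s.fun.round(2))
E
```

```text
before (array([338, 246,  12,  13, 121], dtype=int32), array([343.48760331, 252.38842975]), ((343.5, 252.25), 6.270068168640137)) (array([237, 266,  16,  15, 174], dtype=int32), array([244.01724138, 273.23563218]), ((245.5, 273.5), 9.192488670349121))
[ 0.48674806 -0.08188573  0.10118566] [ 0.48529807 -0.08125182  0.10208691]
after (array([341, 212,  10,   8,  39], dtype=int32), array([346.35897436, 216.17948718]), ((345.8636474609375, 214.81817626953125), 5.005274772644043)) (array([280, 248,  14,  19, 185], dtype=int32), array([286.12432432, 258.62162162]), ((285.5, 257.5), 9.617792129516602))
[ 0.55454441 -0.08515436  0.10838029] [ 0.55382475 -0.08679512  0.10772638]
[ 0.52498771 -0.08311992 -0.03850583  0.38103313  0.11602447  0.8390719
  0.63037453 -0.49744815] [ 0.26 -0.11 -0.07 -0.25 -0.32 -0.3  -0.24  0.5   0.08  0.59  0.44 -0.35]
```

```bash
python3 - <<'E'
from h import *
a=manip.get_image('top');b=manip.get_image('side')
for f in(('top0','side0',(344,253),(244,273)),('t3','s3',(345.5,213.7),(286,259.5))):
  for n,(u,v) in zip(f[:2],f[2:]):
    im=cv2.imread(f'pics/{n}.png'); c=cv2.resize(im[int(v)-16:int(v)+16,int(u)-16:int(u)+16],None,fx=12,fy=12,interpolation=cv2.INTER_CUBIC)
    g=cv2.medianBlur(cv2.cvtColor(c,cv2.COLOR_BGR2GRAY),7)
    H=cv2.HoughCircles(g,cv2.HOUGH_GRADIENT,1,100,param1=80,param2=12,minRadius=60,maxRadius=110)
    print(n,[(int(u)-16+(h[0]+.5)/12-.5,int(v)-16+(h[1]+.5)/12-.5,h[2]/12) for h in H[0][:2]])
for an in(.3,.4,.5):
  X=[.522+.08*np.sin(an),-.083-.055*.08*np.sin(an),.03+.08*np.cos(an)];print(an,proj(a,X),proj(b,X))
an=-.5
X=[.522+.08*np.sin(an),-.083-.055*.08*np.sin(an),.03+.08*np.cos(an)];print(an,proj(a,X),proj(b,X))
E
```

```text
top0 [(np.float32(343.41666), np.float32(252.5), np.float32(6.5833335))]
side0 [(np.float32(243.75), np.float32(273.08334), np.float32(7.691667))]Traceback (most recent call last):
  File "<stdin>", line 8, in <module>
TypeError: 'NoneType' object is not subscriptable
```

Call:
{"op": "step_arm", "data": {"targets": [[[45,0,0],0],[[90,0,0],0],[[106,0,0],0],[[106,0,-25],0],[[106,0,-50],0],[[106,0,-65],0],[[106,0,-70],0],[[106,0,-73],0],[[106,0,-76],0],[[106,0,-76],0]]}}

```text
clock: 8.25
position: [0.5312, -0.0859, 0.0938]
ee_rot: [0.02, -0.706, 0.02, 0.708]
contact_force: [-3.1, 0.2, -0.2]
width: 0.0002
```

Call:
{"op": "step_arm", "data": {"targets": [[[0,0,-2],0],[[0,0,-4],0],[[0,0,-6],0],[[0,0,-6],0]]}}

```text
clock: 8.65
position: [0.5317, -0.0858, 0.0936]
ee_rot: [0.02, -0.702, 0.019, 0.712]
contact_force: [-14.8, -0.7, 8.5]
width: -0.0001
```

Call:
{"op": "step_arm", "data": {"targets": [[[0,0,6],0],[[0,0,30],0],[[0,0,70],0],[[-30,0,100],0],[[-75,0,110],0],[[-105,0,110],0],[[-105,0,110],0],[[-105,0,110],0]]}}

```text
clock: 9.45
position: [0.4301, -0.0805, 0.2002]
ee_rot: [-0.02, 0.708, -0.02, -0.705]
contact_force: [-0.9, -0.5, -0.3]
width: -0.0001
```

```bash
python3 - <<'E'
from h import *
a=snap('top','t4');b=snap('side','s4')
def zz(p,u,v):
    im=p['image'].copy(); c=cv2.resize(im[v-20:v+20,u-20:u+20],None,fx=10,fy=10,interpolation=cv2.INTER_CUBIC)
    for an,col in((.3,(255,0,0)),(.4,(0,255,0)),(.5,(255,255,0))):
        X=[.5225+.08*np.sin(an),-.083-.055*.08*np.sin(an),.03+.08*np.cos(an)]; q=np.array(proj(p,X)); q=(q-[u-20,v-20]+.5)*10
        cv2.circle(c,(int(q[0]),int(q[1])),4,col,-1)
    return c
cv2.imwrite('pics/z4.png',np.hstack([zz(a,345,214),zz(b,286,260)])[:,:,::-1])
E
```

```text
(no output)
```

View pics/z4.png

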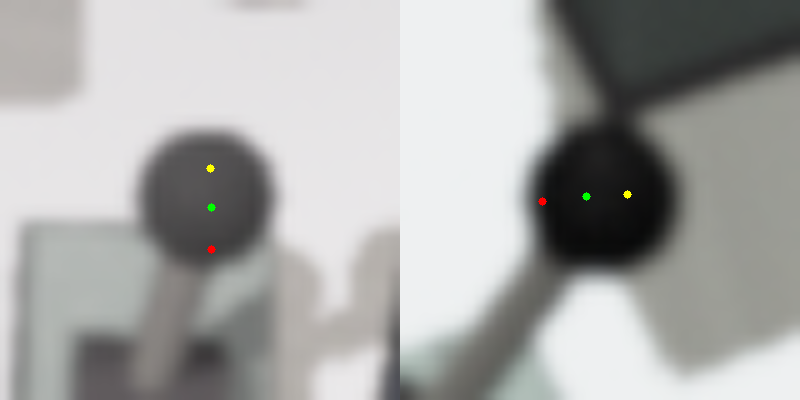

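```bash
python3 - <<'E'
from h import *
a=manip.get_image('top');b=manip.get_image('side')
a['image']=cv2.imread('pics/top0.png')[:,:,::-1].copy();b['image']=cv2.imread('pics/side0.png')[:,:,::-1].copy()
def zz(p,u,v):
    im=p['image'].copy(); c=cv2.resize(im[v-20:v+20,u-20:u+20],None,fx=10,fy=10,interpolation=cv2.INTER_CUBIC)
    for an,col in((-.4,(255,0,0)),(-.5,(0,255,0)),(-.6,(255,255,0))):
        X=[.5225+.08*np.sin(an),-.083-.055*.08*np.sin(an),.03+.08*np.cos(an)]; q=np.array(proj(p,X)); q=(q-[u-20,v-20]+.5)*10
        cv2.circle(c,(int(q[0]),int(q[1])),4,col,-1)
    return c
cv2.imwrite('pics/z5.png',np.hstack([zz(a,344,253),zz(b,244,273)])[:,:,::-1])
E
```

```text
(no output)
```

View pics/z5.png

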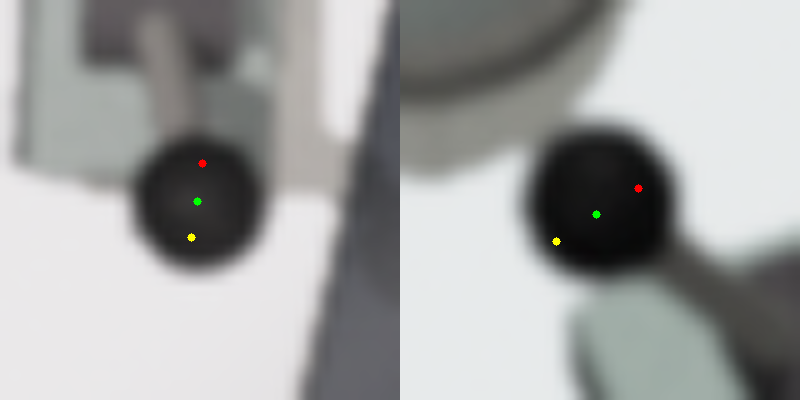

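Call:
{"op": "step_arm", "data": {"targets": [[[45,0,0],0],[[90,0,0],0],[[110,0,-20],0],[[110,0,-60],0],[[110,0,-90],0],[[110,0,-98],0],[[110,0,-103],0],[[110,0,-106],0],[[110,0,-110],0],[[110,0,-112],0],[[110,0,-112],0],[[110,0,-112],0]]}}

```text
clock: 10.85
position: [0.5315, -0.086, 0.0878]
ee_rot: [0.02, -0.7, 0.019, 0.713]
contact_force: [-13.4, -2.4, 5.0]
width: -0.0001
```

```bash
python3 - <<'E'
from h import *
np.set_printoptions(precision=4,suppress=True)
s=manip.get_state();print(s['position'],s['contact_force'],s['moment'])
a=snap('top','t6')['image'];b=snap('side','s6')['image'];s=manip.get_state();print(s['position'],s['contact_force'],s['moment'])
A=cv2.resize(a[180:260,290:390],None,fx=4,fy=4);B=cv2.resize(b[200:300,220:320],None,fx=4,fy=4)
cv2.imwrite('pics/z6.png',B[:,:,::-1])
E
```

```text
[ 0.5315 -0.086   0.0878] [-13.3719  -2.3789   4.9855] [-0.4075  2.1439  0.0549]
[ 0.5315 -0.086   0.0878] [-13.6068  -2.7683   4.069 ] [-0.3952  2.1074  0.0012]
```

View pics/z6.png

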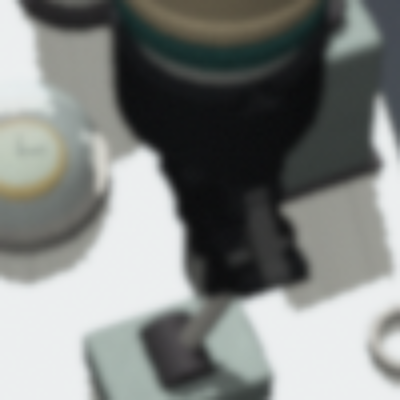

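```bash
python3 - <<'E'
from h import *
a=manip.get_image('top'); print(ray(a,339.1,233.6,.033))
t=cv2.imread('pics/t4.png');cv2.imwrite('pics/z7.png',cv2.resize(t[205:260,315:370],None,fx=10,fy=10,interpolation=cv2.INTER_CUBIC))
E
```

```text
[ 0.51679298 -0.08247859  0.033     ]
```

View pics/z7.png

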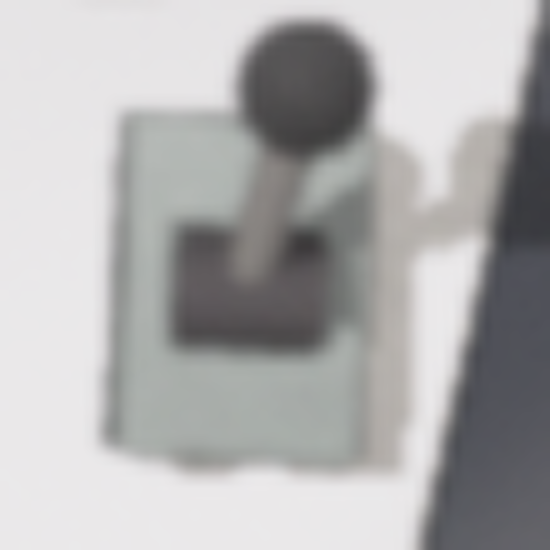

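Call:
{"op": "step_arm", "data": {"targets": [[[0,0,5],0],[[0,0,30],0],[[0,0,70],0],[[-30,0,105],0],[[-75,0,110],0],[[-120,0,110],0],[[-152,0,110],0],[[-152,0,110],0],[[-152,0,110],0]]}}

```text
clock: 11.9
position: [0.4307, -0.0802, 0.2417]
ee_rot: [-0.02, 0.707, -0.02, -0.706]
contact_force: [0.8, -0.2, -0.2]
width: 0.0002
```

```bash
python3 - <<'E'
from h import *
from scipy.spatial.transform import Rotation as R
np.set_printoptions(precision=4,suppress=True)
s=manip.get_state(); q=s['ee_rot']; M=R.from_quat([q[1],q[2],q[3],q[0]]).as_matrix();print(M,s['position'],s['contact_force'])
a=snap('top','t8');b=snap('side','s8')
print(1e3*M.T@(np.array([.562,.140,s['position'][2]])-s['position']))
print(proj(a,[.562,.14,.153]),proj(b,[.562,.14,.153]))
A=a['image'][180:260,170:270].copy();B=b['image'][110:190,190:290].copy()
A=cv2.resize(A,None,fx=4,fy=4);B=cv2.resize(B,None,fx=4,fy=4)
u=np.array(proj(a,[.562,.14,.153]));cv2.circle(A,tuple(int(x) for x in (u-[170,180])*4),4,(255,0,0),-1)
u=np.array(proj(b,[.562,.14,.153]));cv2.circle(B,tuple(int(x) for x in (u-[190,110])*4),4,(255,0,0),-1)
C=cv2.resize(a['image'][190:250,310:410],None,fx=4,fy=4)
D=cv2.resize(b['image'][240:300,240:340],None,fx=4,fy=4)
cv2.imwrite('pics/z8.png',np.vstack([np.hstack([A,B]),np.hstack([C,D])])[:,:,::-1])
E
```

```text
[[ 0.0015 -0.0563 -0.9984]
 [-0.0003 -0.9984  0.0563]
 [-1.      0.0002 -0.0016]] [ 0.4307 -0.0802  0.2417] [ 0.8163 -0.1961 -0.1993]
[   0.1437 -227.2023 -118.726 ]
(np.float64(216.75286430507512), np.float64(208.3026502573762)) (np.float64(234.77502184603287), np.float64(143.9097461425816))
```

View pics/z8.png

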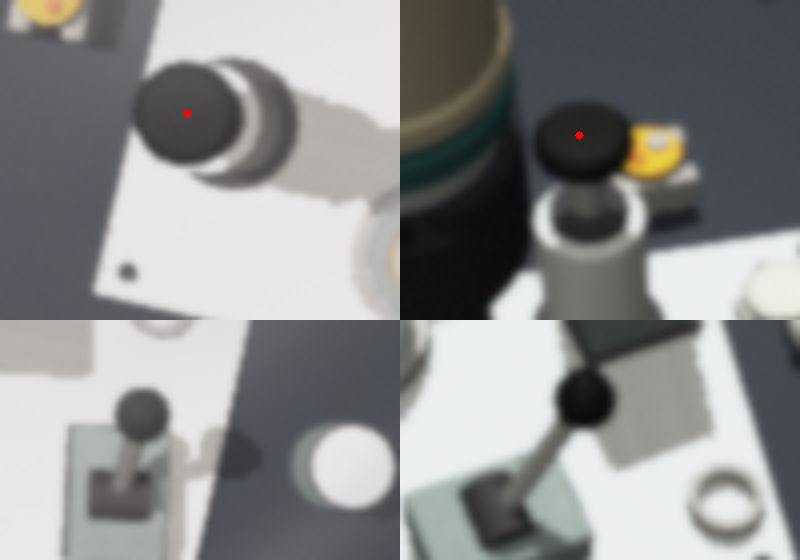

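The knob centre mark (red) is spot on in both views, and the lever hasn't moved after three pushes against the stop. Next is the pump.

Call:
{"op": "step_arm", "data": {"targets": [[[0,-227,-119],0],[[0,-227,-119],0],[[0,-227,-119],0],[[0,-227,-119],0],[[0,-227,-119],0],[[0,-227,-119],0],[[0,-227,-119],0],[[40,-227,-119],0],[[74,-227,-119],0],[[78,-227,-119],0],[[78,-227,-119],0]]}}

```text
clock: 13.1
position: [0.5616, 0.1381, 0.1624]
ee_rot: [0.02, -0.706, 0.021, 0.708]
contact_force: [-0.9, 0.4, 1.0]
width: -0.0001
```

Call:
{"op": "step_arm", "data": {"targets": [[[8,0,0],0],[[14,0,0],0],[[20,0,0],0],[[26,0,0],0],[[31,0,0],0],[[35,0,0],0],[[35,0,0],0]]}}

```text
clock: 13.8
position: [0.5643, 0.1392, 0.131]
ee_rot: [-0.02, 0.708, -0.02, -0.705]
contact_force: [-2.0, -1.3, 11.7]
width: 0.0
```

Call:
{"op": "step_arm", "data": {"targets": [[[3,0,0],0],[[5,0,0],0],[[5,0,0],0]]}}

```text
clock: 14.1
position: [0.5645, 0.1391, 0.1307]
ee_rot: [-0.019, 0.709, -0.02, -0.704]
contact_force: [-8.9, -2.2, 35.6]
width: 0.0004
```

Call:
{"op": "step_arm", "data": {"targets": [[[0,0,0],0],[[-8,0,0],0],[[-16,0,0],0],[[-24,0,0],0],[[-32,0,0],0],[[-37,0,0],0],[[-37,0,0],0],[[-37,0,0],0]]}}

```text
clock: 14.9
position: [0.5626, 0.1396, 0.1597]
ee_rot: [0.02, -0.706, 0.02, 0.707]
contact_force: [0.0, 0.1, -1.4]
width: -0.0
```

```bash
python3 - <<'E'
from h import *
a=snap('top','t9');b=snap('side','s9')
A=cv2.resize(b['image'][110:260,190:340],None,fx=4,fy=4);cv2.imwrite('pics/z9.png',A[:,:,::-1])
for p in(a,b): print([(r['xyz'],r['confidence']) for r in manip.search_frame(p,'pin_top')[:1]])
print(manip.get_state()['position'])
E
```

```text
[([0.6973, -0.0204, 0.0248], 0.55)]
[([0.4047, 0.1399, 0.0259], 0.62)]
[0.56262644 0.13951216 0.15968131]
```

View pics/z9.png

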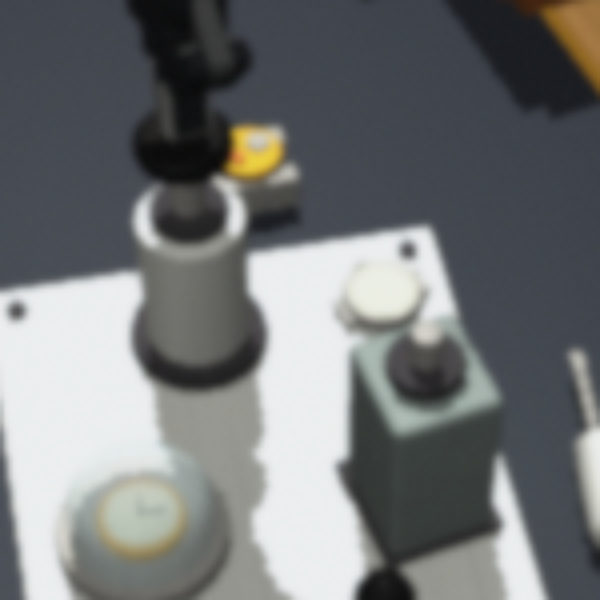

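The first stroke hit the hard stop at z=0.131, and the pin now visibly stands out of the collar (crop 425,335). I'll make more strokes, a bit softer at the bottom.

Call:
{"op": "step_arm", "data": {"targets": [[[8,0,0],0],[[15,0,0],0],[[22,0,0],0],[[28,0,0],0],[[32,0,0],0],[[34,0,0],0],[[34,0,0],0],[[34,0,0],0]]}}

```text
clock: 15.9
position: [0.5638, 0.1396, 0.1308]
ee_rot: [-0.02, 0.708, -0.02, -0.705]
contact_force: [-5.2, -1.0, 26.4]
width: 0.0
```

Call:
{"op": "step_arm", "data": {"targets": [[[-8,0,0],0],[[-16,0,0],0],[[-24,0,0],0],[[-31,0,0],0],[[-34,0,0],0],[[-34,0,0],0],[[-34,0,0],0]]}}

```text
clock: 16.6
position: [0.5625, 0.1395, 0.1596]
ee_rot: [0.02, -0.706, 0.02, 0.707]
contact_force: [-0.8, 0.1, -0.8]
width: 0.0003
```

Call:
{"op": "step_arm", "data": {"targets": [[[8,0,0],0],[[15,0,0],0],[[22,0,0],0],[[28,0,0],0],[[32,0,0],0],[[34,0,0],0],[[34,0,0],0],[[34,0,0],0]]}}

```text
clock: 17.4
position: [0.5636, 0.1396, 0.1308]
ee_rot: [-0.02, 0.708, -0.02, -0.705]
contact_force: [-6.6, -1.3, 27.9]
width: 0.0002
```

Call:
{"op": "step_arm", "data": {"targets": [[[-8,0,0],0],[[-16,0,0],0],[[-24,0,0],0],[[-31,0,0],0],[[-34,0,0],0],[[-34,0,0],0],[[-34,0,0],0]]}}

```text
clock: 18.1
position: [0.5625, 0.1394, 0.1596]
ee_rot: [0.02, -0.706, 0.02, 0.707]
contact_force: [-0.2, -0.3, -0.2]
width: -0.0002
```

```bash
python3 - <<'E'
from h import *
b=snap('side','s10')
A=cv2.resize(b['image'][110:260,190:340],None,fx=4,fy=4)
for d,c in((.03,(255,0,0)),(.04,(0,255,0)),(0,(255,255,0))):
    u=(np.array(proj(b,[.619,.0103,.116+d]))-[190,110]+.5)*4; cv2.circle(A,(int(u[0]),int(u[1])),2,c,-1)
cv2.imwrite('pics/z10.png',A[:,:,::-1])
print(manip.get_state()['position'])
E
```

```text
[0.56249937 0.13944661 0.15958705]
```

View pics/z10.png

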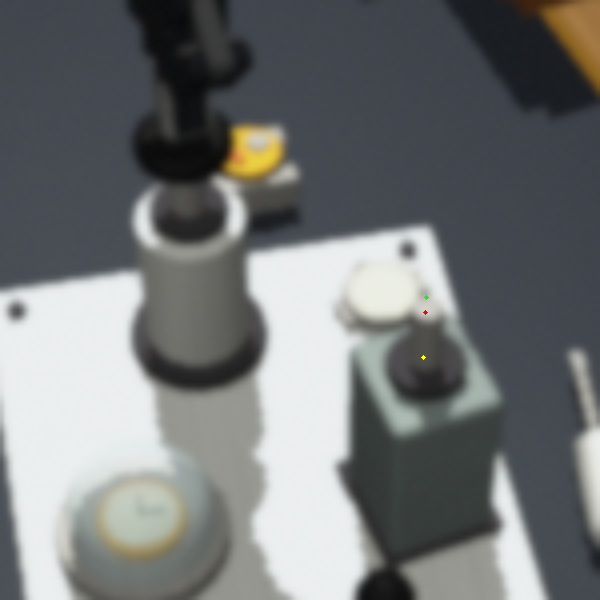

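The pin top is near the red mark, about 30 mm out. I'll do three more strokes, since pumping on past full does no harm.

Call:
{"op": "step_arm", "data": {"targets": [[[8,0,0],0],[[15,0,0],0],[[22,0,0],0],[[28,0,0],0],[[32,0,0],0],[[34,0,0],0],[[34,0,0],0],[[34,0,0],0]]}}

```text
clock: 18.95
position: [0.5637, 0.1396, 0.1308]
ee_rot: [-0.02, 0.708, -0.02, -0.705]
contact_force: [-7.1, -1.2, 26.3]
width: 0.0004
```

Call:
{"op": "step_arm", "data": {"targets": [[[-8,0,0],0],[[-16,0,0],0],[[-24,0,0],0],[[-31,0,0],0],[[-34,0,0],0],[[-34,0,0],0],[[-34,0,0],0]]}}

```text
clock: 19.65
position: [0.5625, 0.1394, 0.1596]
ee_rot: [0.02, -0.706, 0.02, 0.707]
contact_force: [0.8, -0.3, -0.9]
width: -0.0
```

Call:
{"op": "step_arm", "data": {"targets": [[[8,0,0],0],[[15,0,0],0],[[22,0,0],0],[[28,0,0],0],[[32,0,0],0],[[34,0,0],0],[[34,0,0],0],[[34,0,0],0]]}}

```text
clock: 20.45
position: [0.5636, 0.1396, 0.1308]
ee_rot: [-0.02, 0.708, -0.02, -0.705]
contact_force: [-6.4, -1.5, 26.6]
width: 0.0001
```

Call:
{"op": "step_arm", "data": {"targets": [[[-8,0,0],0],[[-16,0,0],0],[[-24,0,0],0],[[-31,0,0],0],[[-34,0,0],0],[[-34,0,0],0],[[-34,0,0],0]]}}

```text
clock: 21.15
position: [0.5625, 0.1394, 0.1596]
ee_rot: [0.02, -0.706, 0.02, 0.707]
contact_force: [0.0, 0.1, -0.4]
width: -0.0
```

```bash
python3 - <<'E'
from h import *
b=snap('side','s11')
cv2.imwrite('pics/z11.png',cv2.resize(b['image'][170:220,270:320],None,fx=8,fy=8)[:,:,::-1])
E
```

Call:
{"op": "step_arm", "data": {"targets": [[[8,0,0],0],[[15,0,0],0],[[22,0,0],0],[[28,0,0],0],[[32,0,0],0],[[34,0,0],0],[[34,0,0],0],[[34,0,0],0]]}}

```text
clock: 22.0
position: [0.5637, 0.1396, 0.1308]
ee_rot: [-0.02, 0.708, -0.02, -0.705]
contact_force: [-5.9, -1.2, 27.4]
width: 0.0003
```

Call:
{"op": "step_arm", "data": {"targets": [[[-8,0,0],0],[[-16,0,0],0],[[-24,0,0],0],[[-31,0,0],0],[[-34,0,0],0],[[-75,0,0],0],[[-114,0,0],0],[[-114,0,0],0],[[-114,0,0],0],[[-114,0,0],0]]}}

```text
clock: 23.0
position: [0.5619, 0.1393, 0.2387]
ee_rot: [0.02, -0.706, 0.02, 0.708]
contact_force: [0.7, -0.6, -1.5]
width: -0.0001
```

```bash
python3 - <<'E'
from h import *
b=snap('side','s12');a=snap('top','t12')
C=cv2.imread('pics/z11.png');D=cv2.resize(b['image'][170:220,270:320],None,fx=8,fy=8)[:,:,::-1]
cv2.imwrite('pics/z12.png',np.hstack([C,D]))
E
```

```text
(no output)
```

View pics/z12.png

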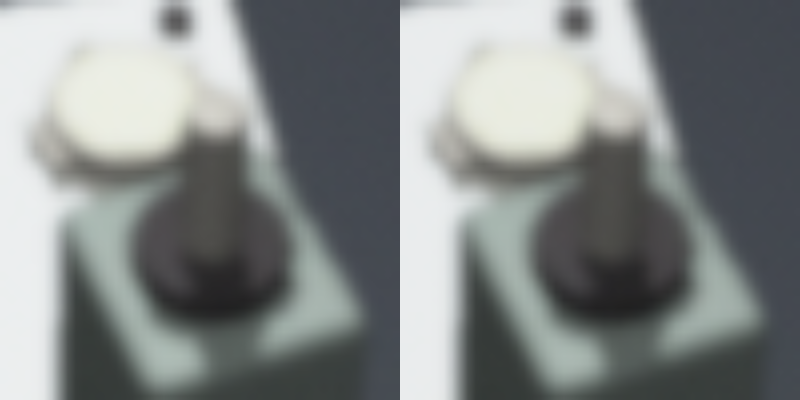

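View pics/s12.png

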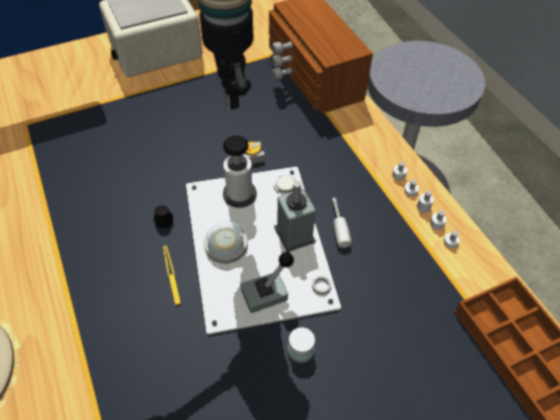

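View pics/t12.png

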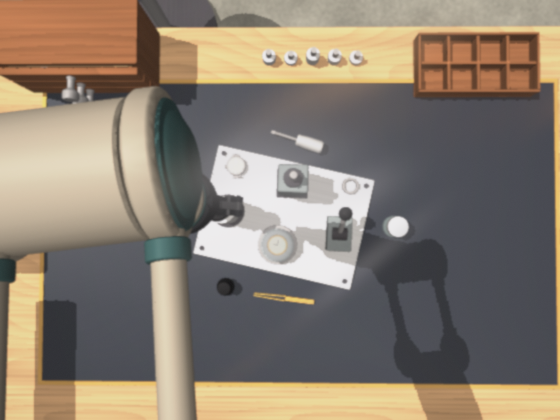

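The pin top sits at the same height after stroke 5 and stroke 6 (crop ~(215,110)), so it is at its limit. The knob is up at side (236,145), the lever is over at side (286,259), and the loose things look unmoved.

```bash
python3 -c "
from rig import manip
print(manip.get_state()['clock'],manip.sign_off())"
```

```text
the job is handed in; nothing more can be done
23.1 None
```

I closed the vent, then pumped until the indicator pin stopped rising, and handed the job in at 23.1 s; no verdict came back.

- **Vent:** I pushed the lever over to the far side with the closed fingertips. Three pushes of 12–15 N all stalled at the same point, so I take that as the stop. One check disagreed: the pictures put the lever's swing at about 0.93 rad instead of 1.0. I put that down to calibration and measuring error.
- **Pump:** I made six full strokes. Each ended on the hard stop at about z = 0.131, and the fingers came clear of the knob after each one. The force at the bottom was 26–28 N, except on the first stroke, where it briefly reached about 36 N.
- **Pin:** It was about 30 mm out after three strokes. It looked the same after the fifth and sixth strokes, so I take it as fully out.
- **Last pictures:** The plunger is up, the lever is over on the far side, and the loose things look to be where they started. The gripper is about 85 mm above the knob and touching nothing.

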